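# Latch, tug-test and turn over a photomask carrier

## Robot

A 6-joint arm with a two-finger parallel gripper is mounted at the origin on a cart in front of the work surface, level with it; the furniture and walls round the work are solid. World frame = base frame: x ahead of the robot, y to its left, z up, the work surface at z = 0. Lengths are in m, angles in degrees, forces in N, time in s.
With the tool pointing down it reaches from about 0.275 to 0.775 m from the base axis. Payload 14.6 kg.
Tool frame: the origin (TCP) lies on the centre line of the jaws, within the pads' length; the fingertips stand 22 mm ahead of it and the grasp point (between the pads) lies 3 mm ahead of it (manip.tips_ahead is the distance from the TCP to the fingertips, in m); z points along the fingers, y is the line along which they close (so a half turn about z gives the same grasp; the last joint's range is limited). The gripper opens to 85 mm and grips with 20 to 120 N. Pads are 22 mm wide; open, the fingers measure 114 mm over their backs; the gripper's body (76 mm by 85 mm) begins 54 mm behind the grasp point. The pads swing forward as they close: fully open they stand 13 mm farther back than shut.
Start: joints at [60.029, 15.075, -2.767, 72.158, 0, 81.102], TCP at [0.189, 0.49, 0.253] pointing down, gripper open.
Joint ranges: [-151.79, 151.79], [-50.71, 97.33], [-67.44, 78.34], [-121.81, 120.89], [-77.56, 73.72], [-180, 180]. Speed limits (degrees/s): [108.29, 108.29, 147.25, 159.86, 180, 180].

## Interface

Orientations are given as [roll, pitch, yaw] about the fixed x, y, z axes, in that order (R = Rz(yaw) Ry(pitch) Rx(roll)).
In Python, from cell import readout, cams, workorder, manip gives the robot as it stands. The module is installed in compiled form; this text tells all that it offers.
- The arm moves only by the tool drive_tool, never from a script. Its argument "steps" is a list of rows, each a list of 4 numbers: the shift along the world's x, y, z in cm, then the turn about the world's z in rad. A call has 1 to 5 rows; each row is the pose to reach, as a shift and turn from the pose commanded when the call began; what a row does not reach only later rows make up. A row lasts 1/10 s, in which the tool goes at most 50 mm and 8.59 degrees, less where a joint would pass 70% of its speed; a pose out of reach is approached as far as the arm can. A call with a gripper value outside its range is refused whole. "hand" is the finger opening in cm, from 0 to 8.54, set as the call begins (left out, the last holds). The fingers move at their own pace and stop on an object; "force" is the grip in N (left out, the last holds). Time passes only in rows, so rows that repeat a pose let the fingers close. It gives the time, the measured TCP pose, the force, the opening and the grip force at its end, in the units of the state.
- readout.sense(): the state, without advancing time (a new reading comes with each control period).
- cams.capture(name): name is "side" or "top" or "wrist"; returns a dict with "img" (400x640x3 uint8, blue, green, red), "fx", "fy", "cx", "cy" (pixels), "cam_to_world" (4x4, takes a point from camera to world coordinates). Camera axes: x right, y down, z forward; pixel columns grow to the right and rows downward; lengths in m; the calibration is good to about 2 mm. The wrist camera is an equidistant fisheye: a pixel r from the principal point sees the ray r / f radians off the axis. A picture is of the moment at which its call begins. There is no depth.
- workorder.hand_in(): hands the job in; it is judged then, once.
The state is a dict: "time_s": time; "joint_positions": joint angles; "dq": joint speeds; "effort": joint torques, N m; "eef_pos": TCP position; "tool_rot": TCP orientation; "force": force on the tool from outside, world axes, zero at the start; "moment": the same for the moment, N m; "finger_gap": opening from 0.0 (shut) to 1.0 (fully open); "grip_force": force on a finger pad.
Only numpy, scipy, OpenCV 4.12 (cv2) and the standard library are available. Lean on these libraries where they do the work, as an engineer would, in place of code of your own. Each camera call takes 0.05 s, during which the arm holds its last target. There are 200 camera calls.

## Task

Get the photomask carrier ready mask side down. Slide it fully home under the two hooks of the turnover stand and lock it with the red push-to-turn latch knob: push it in, turn it clockwise until it stops (never force it), and let it spring out again. Then tug the carrier firmly upward by its dark bridge handle, keeping up the pull for a moment without yanking, to make sure that hooks and latch really hold it; only then swing the cradle right over with the crank, half a turn to its stop, so that the carrier hangs upside down, home and latched. Let go, and leave the other things on the bench alone.

Things in the scene. Friction and masses are not known exactly. Their poses are not given: they have to be found in the camera images.
- turnover_stand: the fixed stand: aluminium base 204 x 104 mm on a blue mat, with two white bearing pillars. Origin under it, below the cradle's middle. x runs along the cradle's axis from the red latch knob towards the crank (also the way in which the carrier slides home), y points to the table's near edge, where the crank starts, z up. Its top parts lie below the hand's path: pillars end 96 mm up
- stand_axis (a point): point on the cradle's axis of rotation, 80 mm above the stand's origin; the axis runs along the stand's x. Mind the room: a wall corner stands to the robot's left (about x 0.43, y 0.42), so fold the arm in before swinging past it, and cable trunking 0.21 to 0.41 m high runs along the back, 80 mm or more beyond the middle of the crank handle
- cradle (a joint): angle of the cradle about its axis: 0 level as found, 3.14 fully turned over, with a stop at each end. The crank goes from the stand's +y side over the top to its -y side. A stiff bearing (about 0.16 N m, 4 N at the crank handle) keeps it wherever it is left
- cradle_bed (a point): point on the cradle's bed (axes as the stand's while it is level) where the carrier's origin comes when it is home against the end stop at +x. At +x two steel hooks stand over the bed, 1.5 mm above the carrier's plate, and overlap it by 5 mm when it is home. Side guides leave 1.5 mm of play across
- mask_carrier: loose dark carrier: 5 mm plate, 96 (x) x 66 (y) mm, with an amber photomask in its middle, steel rails up to 9 mm and a bridge handle; 0.13 to 0.24 kg. Origin at the middle of its underside, x as the stand's, z up as found. It starts 6 to 8 mm short of home (towards the knob), clear of the hooks
- carrier_bar (a point): middle of the bridge handle's bar, 36 mm above the carrier's underside. The bar is round, 11 mm thick, 64 mm long (along y), on two posts at its ends, with 21 mm free below it. Pinch it from above along x. Closing fingers may press the carrier down with some 10 N. Held, it lifts 1.5 mm and then resists; with the latch or the hooks not over it, that end tips up
- latch_tongue: steel tongue of the latch, under the knob: 10 mm wide, reaching 31 mm from the knob's axis. Origin on that axis at bed height, 70 mm from the bed point towards -x; x points along the tongue. As found it points 1.25 rad anticlockwise of the stand's x; locked it lies within 0.2 rad of it, over the carrier's plate (1.5 mm above it). A weak spring turns it back unless the knob sprang out when locked
- knob_grip (a point): where to grip the red latch knob: on its axis, 10 mm below its top, 40 mm above the bed. The knob is an upright blade 30 mm long (along the tongue's x), 12 mm thick and 30 mm tall with a white line on top; below it the shaft is thinner and nothing is in the way of its 8 mm stroke
- latch_knob (a joint): how far the knob is pushed in (m): 0 out, 0.008 fully in, against a spring of 8 N at first and 14.5 N at the bottom. A bayonet pin lets it turn only while pushed in by 7 mm or more: clockwise from above by 1.25 rad to the stop, where it springs out and is locked (let it rise while still held at the stop)
- crank_grip (a point): middle of the crank's black handle, a freely spinning sleeve 14 mm thick and 36 mm long, parallel to the stand's x. It circles the axis at a radius of 45 mm, 105 mm from the stand_axis point towards +x. Pinch it from above along y; the hand can stay upright all the way over
- ipa_bottle: white solvent bottle with a red cap, 60 x 60 x 146 mm; bystander, origin under its middle
- swab_pot: clear pot with swabs, 34 x 34 x 92 mm; bystander, origin under its middle
- mask_box_a: amber photomask box, 131 x 125 x 24 mm, tweezers lying on it; bystander, origin under its middle
- timer: small grey timer, 46 x 52 x 19 mm; bystander, origin under its middle
- lens_tissue: white pack of lens tissue, 62 x 90 x 16 mm; bystander, origin under its middle

How it is judged (in metres and radians):
On the way, in this order (a step that is already met when the one before it is completed fails the run):
1. the carrier is home under the hooks and latched: tongue over its edge, knob sprung out, cradle still level (x of mask_carrier in the frame of cradle_bed above -0.002 m and angle between the x axis of latch_tongue and the x axis of turnover_stand, either way round below 0.25 rad and value of joint latch_knob below 0.002 m and value of joint cradle below 0.1 rad), for 0.2 s.
2. with the cradle level, the fingers pull the latched carrier up against the tongue (over 2 N on the tongue, which takes about half the pull) (contact force between mask_carrier and latch_tongue above 2 N and contact force between the fingers and mask_carrier above 2 N and x of mask_carrier in the frame of cradle_bed above -0.003 m and value of joint cradle below 0.1 rad and angle between the x axis of latch_tongue and the x axis of turnover_stand, either way round below 0.25 rad and value of joint latch_knob below 0.002 m), for 0.2 s.
At the end, for the whole second after the job is handed in: The cradle is turned over to within 5 degrees of its stop; the carrier is upside down (within 5 degrees), at rest, within 5 mm of its place in the cradle and no more than 3 mm from home; the tongue is within 14 degrees of locked and the knob sprung out to within 2 mm; the fingers touch nothing (value of joint cradle above 3.05 rad and angle between mask_carrier's own z axis and vertical above 3.05 rad and x of mask_carrier in the frame of cradle_bed above -0.003 m and distance between mask_carrier and cradle_bed below 0.005 m and angle between the x axis of latch_tongue and the x axis of turnover_stand, either way round below 0.25 rad and value of joint latch_knob below 0.002 m and linear speed of mask_carrier below 0.02 m/s and contact force between the fingers and anything else below 0.1 N).
It fails at once if the latch was yanked with over 30 N (contact force between mask_carrier and latch_tongue above 30 N).
It fails at once if the latch knob was forced (over 350 N between fingers and latch, as when it is wrenched without being pushed in) (contact force between the fingers and latch_tongue above 350 N).
It fails at once if the carrier came out of the cradle (over 30 mm from its place) (distance between mask_carrier and cradle_bed above 0.03 m).
It fails at once if another thing on the bench was moved by over 30 mm (distance of any of ipa_bottle, swab_pot, mask_box_a, timer, lens_tissue from where it was at the start of the episode above 0.03 m).
It also fails if it takes over 72 s, if anything falls off the work surface, if the arm or the gripper's body presses on something with over 40 N, if the wrist force passes 120 N, or if a joint passes its speed limit or range.

## Working session

There is one attempt and no reset: what is moved stays moved. The work goes in short steps, Python scripts to look and compute and a tool call to move; the robot and the scene stay as the last step left them, time stands still between calls to the robot, and variables do not carry over. Pictures are saved under pics/ and viewed, at most 11 in all, crops included, and the job is handed in when it is done.

Besides the shell and the picture viewer there is one more tool, called after "Call:" as name(argument=value, ...) on one line, values as JSON. drive_tool: Moves the arm, as the interface text tells. Its arguments: {"type":"object","properties":{"steps":{"type":"array","items":{"type":"array","items":{"type":"number"}}},"hand":{"type":"number"},"force":{"type":"number"}},"required":["steps"]}

```bash
mkdir -p pics; python3 - <<'E'
from cell import readout,cams,manip
import cv2,numpy as np,pickle
s=readout.sense();print({k:np.round(v,3) for k,v in s.items()},manip.tips_ahead)
D={}
for n in ("top","side"):
    c=cams.capture(n);D[n]=c;cv2.imwrite(f"pics/{n}0.png",c["img"])
    print(n,c["fx"],c["fy"],c["cx"],c["cy"],np.round(c["cam_to_world"],3).tolist())
pickle.dump(D,open("c0.pkl","wb"))
E
```

```text
{'time_s': np.float64(0.0), 'joint_positions': array([ 6.0028e+01,  1.5098e+01, -2.8060e+00,  7.2160e+01, -2.0000e-03,
        8.1103e+01]), 'dq': array([ 0.066,  0.063, -0.001, -0.05 , -0.017,  0.076]), 'effort': array([ 4.0000e-03, -6.3761e+01,  3.8457e+01,  1.4000e-02,  0.0000e+00,
        0.0000e+00]), 'eef_pos': array([0.189, 0.49 , 0.253]), 'tool_rot': array([-1.79937e+02, -8.00000e-03,  1.58925e+02]), 'force': array([-0.714, -0.244,  0.411]), 'moment': array([-0.019,  0.023, -0.046]), 'grip_force': np.float64(0.0), 'finger_gap': np.float64(1.002)} 0.022
top 415.9684273703074 415.9684273703074 318.20114163103096 199.62695997672847 [[0.024, -0.991, 0.13, 0.396], [-1.0, -0.026, -0.013, -0.064], [0.016, -0.129, -0.991, 1.066], [0.0, 0.0, 0.0, 1.0]]
side 514.0873874330442 514.0873874330442 318.1663952384171 206.1914249829794 [[-0.832, -0.484, 0.273, 0.21], [-0.555, 0.714, -0.426, 0.437], [0.012, -0.506, -0.863, 1.082], [0.0, 0.0, 0.0, 1.0]]
```

View pics/top0.png

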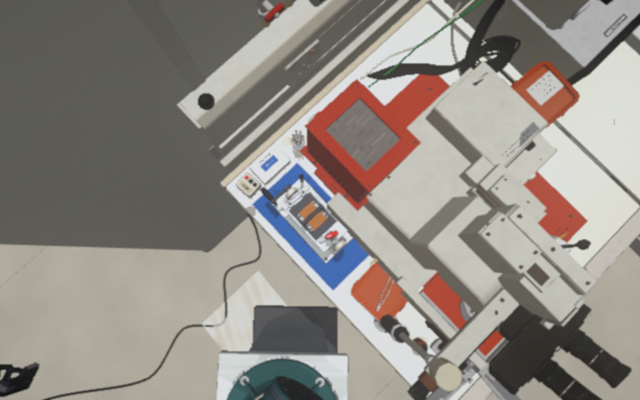

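View pics/side0.png

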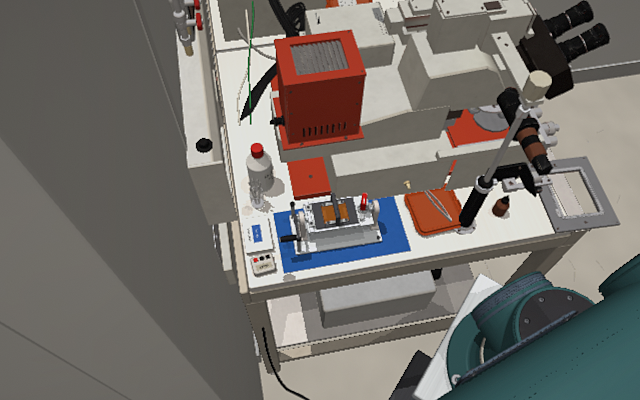

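The top view shows the stand at about (312,222), with the knob around (330,237) and the crank handle around (268,195). In the side view the stand is at about (338,222), with the knob at (364,200). I'll crop both to measure.

```bash
python3 - <<'E'
import pickle,cv2
D=pickle.load(open("c0.pkl","rb"))
for n,(u,v,w,h,k) in {"top":(235,145,130,100,6),"side":(262,180,130,90,6)}.items():
    i=cv2.resize(D[n]["img"][v:v+h,u:u+w],None,fx=k,fy=k,interpolation=cv2.INTER_CUBIC)
    for t in range(0,w,10): cv2.putText(i,str(u+t),(t*k,8),0,.3,(0,255,255));cv2.line(i,(t*k,0),(t*k,4),(0,255,255))
    for t in range(0,h,10): cv2.putText(i,str(v+t),(0,t*k+4),0,.3,(0,255,255))
    cv2.imwrite(f"pics/{n}1.png",i)
E
```

```text
(no output)
```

View pics/top1.png

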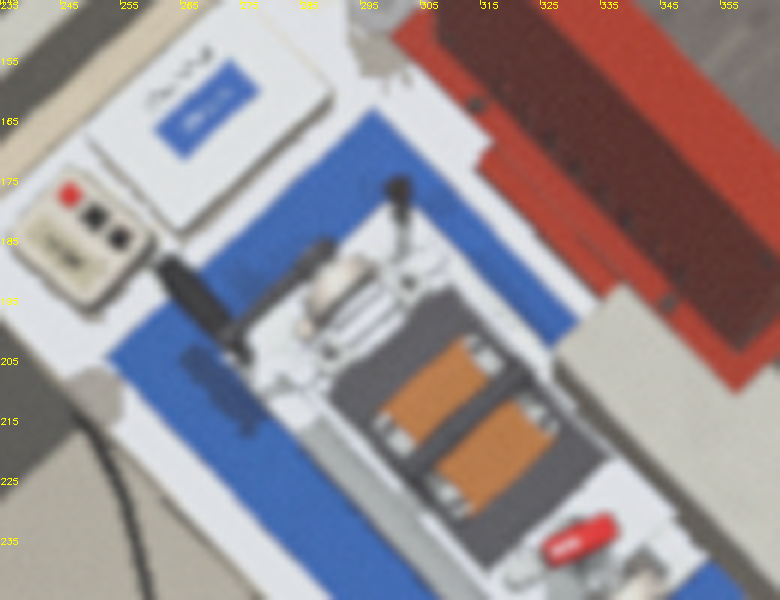

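View pics/side1.png

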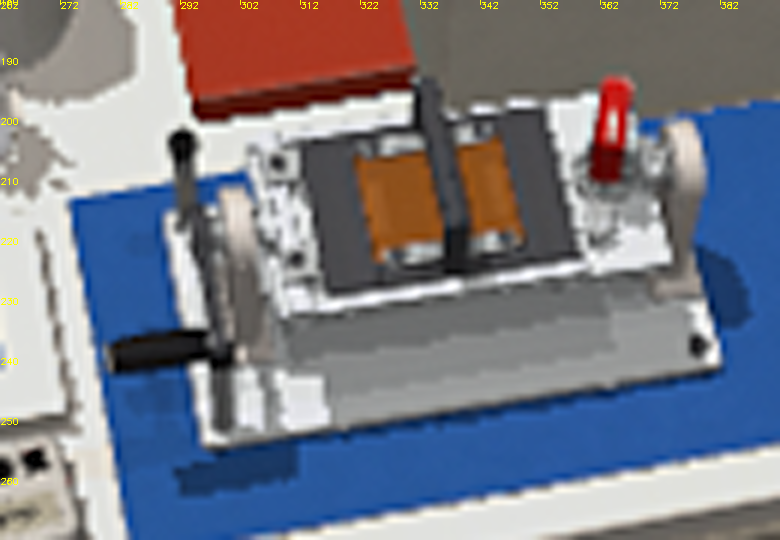

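```bash
cat > fit.py <<'E'
import pickle,numpy as np
from scipy.optimize import least_squares
def proj(c,P):
    T=np.linalg.inv(c["cam_to_world"]);q=T[:3,:3]@P+T[:3,3]
    return np.array([c["cx"]+c["fx"]*q[0]/q[2],c["cy"]+c["fy"]*q[1]/q[2]])
E
python3 - <<'E'
from fit import *
D=pickle.load(open("c0.pkl","rb"))
o={"top":np.array([235,145]),"side":np.array([262,180])}
# name: model(stand xyz mm as f(h,d)), top px, side px
M={"crank":(lambda h,d:(105,45,80),(206,308),(158,351)),
"knob":(lambda h,d:(-70,0,h+48),(581,540),(616,110)),
"bar":(lambda h,d:(d,0,h+36),(470,424),(443,175)),
"c++":(lambda h,d:(48+d,33,h+5),(330,390),(325,300)),
"c+-":(lambda h,d:(48+d,-33,h+5),(447,288),(303,148)),
"c-+":(lambda h,d:(-48+d,33,h+5),(490,570),(582,264)),
"c--":(lambda h,d:(-48+d,-33,h+5),(612,458),(545,105))}
px={k:[np.array(v[1+i])/6-.4+o[n] for i,n in enumerate(("top","side"))] for k,v in M.items()}
for k in M:
    r=least_squares(lambda P:np.r_[proj(D["top"],P)-px[k][0],proj(D["side"],P)-px[k][1]],[.4,.1,.1])
    print(k,np.round(r.x,4),np.round(r.fun,2))
def w(p,P):
    c,s=np.cos(p[2]),np.sin(p[2]);x,y,z=np.array(P)/1000
    return np.array([p[0]+c*x-s*y,p[1]+s*x+c*y,z])
def f(p):
    e=[]
    for k,v in M.items():
        P=w(p,v[0](p[3],p[4]))
        for i,n in enumerate(("top","side")):e+=[proj(D[n],P)-px[k][i]-p[5+2*i:7+2*i]]
    return np.r_[np.ravel(e),p[5:9]*.5]
r=least_squares(f,[.4,.05,2.2-1.57,70,-7,0,0,0,0],x_scale=[.01,.01,.1,10,5,1,1,1,1])
p=r.x;print(np.round(p,4),np.degrees(p[2]));print(np.round(r.fun[:-4].reshape(-1,4),1))
for k,v in M.items():print(k,np.round(w(p,v[0](p[3],p[4])),4))
E
```

```text
crank [0.5348 0.0433 0.0742] [-0.5  -1.5   1.38  0.42]
knob [ 0.4398 -0.1075  0.1276] [-0.01 -0.02  0.02  0.  ]
bar [ 0.4853 -0.0648  0.0976] [-0.02 -0.06  0.06  0.02]
c++ [ 0.4998 -0.0085  0.0718] [-0.01 -0.03  0.02  0.01]
c+- [ 0.5409 -0.0543  0.0792] [ 0.03  0.08 -0.07 -0.02]
c-+ [ 0.4292 -0.0744  0.0723] [ 0.05  0.16 -0.15 -0.03]
c-- [ 0.4747 -0.1213  0.0802] [-0.01 -0.03  0.03  0.01]
[ 4.90000e-01 -5.99000e-02  7.70400e-01  7.11908e+01 -5.49230e+00
 -4.60700e-01 -2.50400e-01 -2.47000e-02  1.05900e-01] 44.14264609955796
[[-1.2 -1.3  1.   0. ]
 [ 0.8  0.4 -0.   1.5]
 [ 0.  -0.6 -0.3 -2.1]
 [-0.5  1.   0.4  0.1]
 [ 0.4 -0.6 -1.1  0.1]
 [ 0.2  0.6  0.  -0.6]
 [ 0.2  0.4 -0.1  1. ]]
crank [0.534  0.0455 0.08  ]
knob [ 0.4398 -0.1087  0.1192]
bar [ 0.4861 -0.0638  0.1072]
c++ [ 0.4975 -0.0066  0.0762]
c+- [ 0.5435 -0.054   0.0762]
c-+ [ 0.4287 -0.0735  0.0762]
c-- [ 0.4746 -0.1209  0.0762]
```

Call:
drive_tool(steps=[[-1.5, -4.2, 0, 0], [-3, -8.4, 0, 0], [-4.5, -12.6, 0, 0], [-5, -16, 0, 0], [-4.9, -19, 0, 0]])

```text
time_s: 0.6
eef_pos: [0.1386, 0.2981, 0.2531]
tool_rot: [-180.0, -0.0, 159.0]
force: [0.5, 1.1, 0.5]
finger_gap: 1.0
grip_force: 0.0
```

Call:
drive_tool(steps=[[3, -2.6, 0, 0], [6, -5.2, 0, -0.1], [9, -8, 0, -0.2], [12.5, -11.5, 0, -0.3], [16, -15, 0, -0.4]])

```text
time_s: 1.1
eef_pos: [0.2949, 0.1544, 0.2533]
tool_rot: [180.0, 0.0, 136.2]
force: [0.3, 1.0, -0.2]
finger_gap: 0.997
grip_force: 0.0
```

Call:
drive_tool(steps=[[1, -4, 0, 0], [3, -8, 0, 0], [5, -12, 0, 0], [7, -16, 0, 0], [9, -20, 0, 0]])

```text
time_s: 1.6
eef_pos: [0.3845, -0.0462, 0.2532]
tool_rot: [180.0, -0.0, 136.3]
force: [1.3, 1.1, 1.0]
finger_gap: 1.0
grip_force: 0.0
```

```bash
cat > snap.py <<'E'
from cell import cams,readout
import cv2,pickle,sys
def snap(tag,name="wrist"):
    c=cams.capture(name);pickle.dump(c,open(f"{tag}.pkl","wb"));return c
def crop(c,tag,u,v,w,h,k):
    i=cv2.resize(c["img"][v:v+h,u:u+w],None,fx=k,fy=k,interpolation=cv2.INTER_CUBIC)
    st=20 if k<4 else 10
    for t in range(0,w,st): cv2.putText(i,str(u+t),(t*k,8),0,.3,(0,0,255));cv2.line(i,(t*k,0),(t*k,4),(0,0,255))
    for t in range(0,h,st): cv2.putText(i,str(v+t),(0,t*k+4),0,.3,(0,0,255))
    cv2.imwrite(f"pics/{tag}.png",i)
E
python3 - <<'E'
from snap import *
import numpy as np
c=snap("w1");crop(c,"w1",0,0,640,400,1)
print(c["fx"],c["cx"],c["cy"],np.round(c["cam_to_world"],3).tolist(),readout.sense()["eef_pos"])
E
```

```text
309.70691628693146 319.5548870203312 200.66008308840705 [[0.691, 0.694, 0.203, 0.333], [0.723, -0.663, -0.194, 0.004], [-0.0, 0.281, -0.96, 0.373], [0.0, 0.0, 0.0, 1.0]] [ 0.38754844 -0.050749    0.25294633]
```

View pics/w1.png

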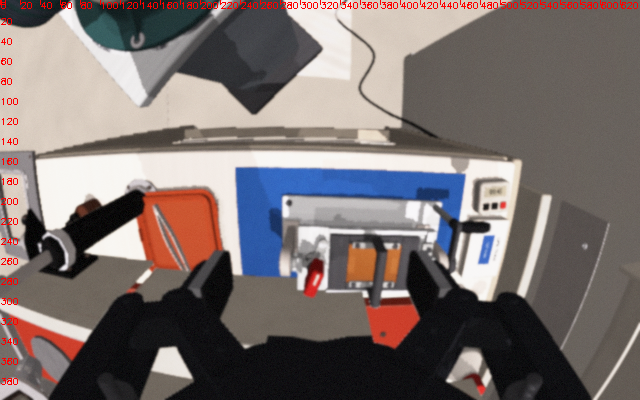

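The wrist view shows the stand with its x axis running to the right. The knob is at about (315,278), the bar at (375,270) and the crank handle at (472,227). I'll zoom in for the fit.

```bash
python3 - <<'E'
from snap import *
crop(pickle.load(open("w1.pkl","rb")),"w1z",275,185,220,120,3.6 if 0 else 3)
c=pickle.load(open("w1.pkl","rb"));i=cv2.resize(c["img"][190:310,275:495],None,fx=3.6,fy=3.6,interpolation=cv2.INTER_CUBIC)
for t in range(0,220,10): cv2.putText(i,str(275+t),(int(t*3.6),8),0,.3,(0,0,255))
cv2.imwrite("pics/w1y.png",i)
E
```

```text
(no output)
```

View pics/w1y.png

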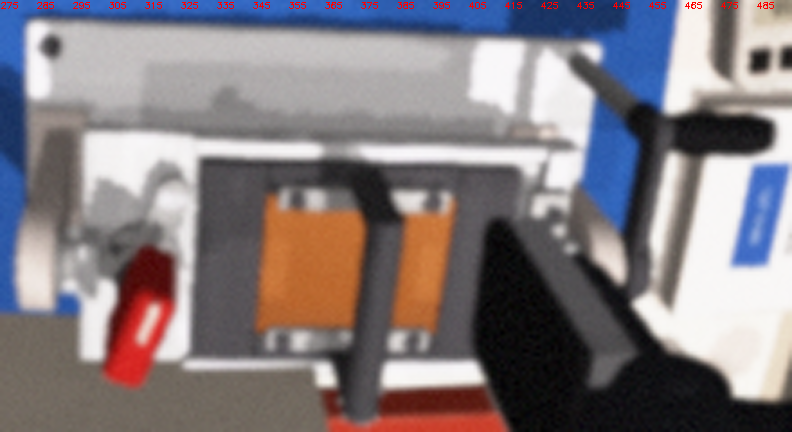

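```bash
cat > f2.py <<'E'
from fit import *
D=pickle.load(open("c0.pkl","rb"));D["w"]=pickle.load(open("w1.pkl","rb"))
def pj(n,P):
    c=D[n]
    if n!="w": return proj(c,P)
    T=np.linalg.inv(c["cam_to_world"]);q=T[:3,:3]@P+T[:3,3];r=np.hypot(*q[:2]);k=c["fx"]*np.arctan2(r,q[2])/r
    return np.array([c["cx"],c["cy"]])+k*q[:2]
o={"top":(235,145,6),"side":(262,180,6),"w":(275,190,3.6)}
M={"crank":(lambda h,d:(105,45,80),(206,308),(158,351),(722,132)),
"knob":(lambda h,d:(-70,0,h+50),(581,540),(616,110),(137,337)),
"bar":(lambda h,d:(d,0,h+36),(470,424),(443,175),(372,302)),
"c++":(lambda h,d:(48+d,33,h+5),(330,390),(325,300),(520,168)),
"c+-":(lambda h,d:(48+d,-33,h+5),(447,288),(303,148),None),
"c-+":(lambda h,d:(-48+d,33,h+5),(490,570),(582,264),(200,160)),
"c--":(lambda h,d:(-48+d,-33,h+5),(612,458),(545,105),(188,357))}
N=("top","side","w")
px={(k,n):np.array(v[1+i])/o[n][2]-.4+np.array(o[n][:2]) for k,v in M.items() for i,n in enumerate(N) if v[1+i]}
for k in M:
    r=least_squares(lambda P:np.concatenate([pj(n,P)-px[k,n] for n in N if (k,n) in px]),[.48,-.06,.08])
    print(k,np.round(r.x,4),np.round(r.fun,1))
def w(p,P):
    c,s=np.cos(p[2]),np.sin(p[2]);x,y,z=np.array(P)/1000
    return np.array([p[0]+c*x-s*y,p[1]+s*x+c*y,z])
def f(p):
    e=[pj(n,w(p,M[k][0](p[3],p[4])))-px[k,n]-p[5+2*N.index(n):7+2*N.index(n)] for k,n in px]
    return np.r_[np.ravel(e),p[5:]*.7]
r=least_squares(f,[.49,-.06,.77,70,-7]+[0]*6,x_scale=[.01,.01,.1,10,5]+[1]*6,loss="soft_l1")
p=r.x;print(np.round(p,4),np.degrees(p[2]))
for kk,e in zip(px,f(p)[:-6].reshape(-1,2)):print(*kk,np.round(e,1),end="; ")
for k,v in M.items():print(k,np.round(w(p,v[0](p[3],p[4])),4))
E
python3 f2.py
```

```text
crank [0.5324 0.0473 0.0844] [-2.6 -1.2  1.1  0.2 -0.8  0.6]
knob [ 0.4398 -0.1077  0.1228] [-0.   0.1 -0.2  1.1 -0.1  0.5]
bar [ 0.4852 -0.0616  0.1036] [-1.4 -0.3 -0.6 -0.3 -0.8  0.1]
c++ [ 0.4993 -0.0068  0.0748] [-0.8  0.  -0.2  0.1 -0.3  0.3]
c+- [ 0.5409 -0.0543  0.0792] [ 0.   0.1 -0.1 -0. ]
c-+ [ 0.4296 -0.0738  0.0742] [-0.2 -0.  -0.4 -0.3 -0.2 -0.1]
c-- [ 0.4749 -0.1211  0.0782] [-0.1 -0.1 -0.1  0.5 -0.2  0.3]
[ 4.89900e-01 -5.86000e-02  7.70800e-01  7.27057e+01 -6.33170e+00
 -7.31700e-01 -2.83000e-02  1.84000e-02  3.03300e-01 -4.83400e-01
 -1.17700e-01] 44.16439221633674
crank top [-1.5 -1.5]; crank side [0.7 0.3]; crank w [-1.7  0.4]; knob top [0.6 0.2]; knob side [-0.2  0.9]; knob w [0.5 0.2]; bar top [-0.  -0.5]; bar side [-0.2 -2.3]; bar w [-0.4  3.7]; c++ top [-0.6  1. ]; c++ side [0.5 0. ]; c++ w [ 0.3 -0.7]; c+- top [ 0.3 -0.6]; c+- side [-1.1 -0. ]; c-+ top [0.1 0.7]; c-+ side [ 0.2 -0.7]; c-+ w [-0.  -0.4]; c-- top [0.1 0.4]; c-- side [-0.   0.8]; c-- w [ 0.3 -0.9]; crank [0.5339 0.0469 0.08  ]
knob [ 0.4397 -0.1073  0.1227]
bar [ 0.4853 -0.063   0.1087]
c++ [ 0.4968 -0.0059  0.0777]
c+- [ 0.5428 -0.0532  0.0777]
c-+ [ 0.4279 -0.0728  0.0777]
c-- [ 0.4739 -0.1201  0.0777]
```

Call:
drive_tool(steps=[[2.5, -0.3, -2, -0.035], [5, -0.6, -4, -0.035], [7.5, -0.9, -6, -0.035], [9.75, -1.2, -8, -0.035], [9.75, -1.2, -8.3, -0.035]], hand=4, force=20)

```text
time_s: 2.15
eef_pos: [0.4827, -0.0563, 0.1679]
tool_rot: [-179.9, -0.1, 134.4]
force: [-0.1, -0.3, 0.3]
finger_gap: 0.464
grip_force: 0.0
```

```bash
python3 - <<'E'
from snap import *
import numpy as np
s=readout.sense();print(s["eef_pos"],s["tool_rot"],s["finger_gap"],s["force"])
c=snap("w2");crop(c,"w2",170,130,300,200,2)
import f2
f2.D["w"]=c
for k,P in dict(bar=(.4853,-.0625,.1087),knobtop=(.4397,-.1073,.1227),g=(*s["eef_pos"][:2],s["eef_pos"][2]-.003)).items():print(k,f2.pj("w",np.array(P)))
E
```

```text
[ 0.48274226 -0.05626584  0.16785519] [-1.79924048e+02 -1.36687403e-01  1.34360830e+02] 0.4635433036450013 [-0.09331833 -0.28138963  0.25615046]
crank [0.5324 0.0473 0.0844] [-2.6 -1.2  1.1  0.2 -0.8  0.6]
knob [ 0.4398 -0.1077  0.1228] [-0.   0.1 -0.2  1.1 -0.1  0.5]
bar [ 0.4852 -0.0616  0.1036] [-1.4 -0.3 -0.6 -0.3 -0.8  0.1]
c++ [ 0.4993 -0.0068  0.0748] [-0.8  0.  -0.2  0.1 -0.3  0.3]
c+- [ 0.5409 -0.0543  0.0792] [ 0.   0.1 -0.1 -0. ]
c-+ [ 0.4296 -0.0738  0.0742] [-0.2 -0.  -0.4 -0.3 -0.2 -0.1]
c-- [ 0.4749 -0.1211  0.0782] [-0.1 -0.1 -0.1  0.5 -0.2  0.3]
[ 4.89900e-01 -5.86000e-02  7.70800e-01  7.27057e+01 -6.33170e+00
 -7.31700e-01 -2.83000e-02  1.84000e-02  3.03300e-01 -4.83400e-01
 -1.17700e-01] 44.16439221633674
crank top [-1.5 -1.5]; crank side [0.7 0.3]; crank w [-1.7  0.4]; knob top [0.6 0.2]; knob side [-0.2  0.9]; knob w [0.5 0.2]; bar top [-0.  -0.5]; bar side [-0.2 -2.3]; bar w [-0.4  3.7]; c++ top [-0.6  1. ]; c++ side [0.5 0. ]; c++ w [ 0.3 -0.7]; c+- top [ 0.3 -0.6]; c+- side [-1.1 -0. ]; c-+ top [0.1 0.7]; c-+ side [ 0.2 -0.7]; c-+ w [-0.  -0.4]; c-- top [0.1 0.4]; c-- side [-0.   0.8]; c-- w [ 0.3 -0.9]; crank [0.5339 0.0469 0.08  ]
knob [ 0.4397 -0.1073  0.1227]
bar [ 0.4853 -0.063   0.1087]
c++ [ 0.4968 -0.0059  0.0777]
c+- [ 0.5428 -0.0532  0.0777]
c-+ [ 0.4279 -0.0728  0.0777]
c-- [ 0.4739 -0.1201  0.0777]
bar [315.03993358 240.35772542]
knobtop [210.70887031 247.99455605]
g [318.67618012 276.75173962]
```

View pics/w2.png

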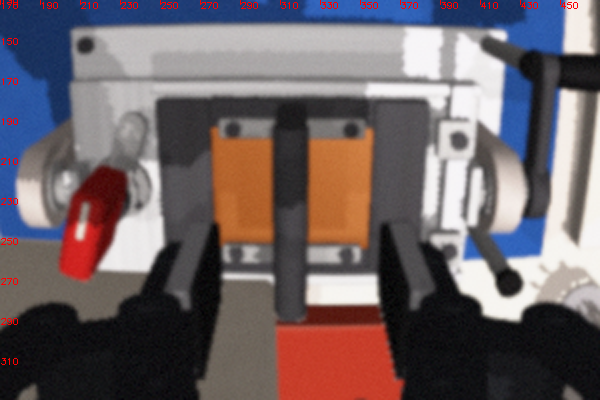

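```bash
python3 - <<'E' 2>/dev/null | tail -8
import f2,pickle,numpy as np
from scipy.optimize import least_squares
p=f2.p
def inv(tag,uv,z):
    f2.D["w"]=pickle.load(open(tag,"rb"))
    r=least_squares(lambda q:f2.pj("w",np.array([q[0],q[1],z]))-uv,[.45,-.1]).x-p[:2]
    c,s=np.cos(p[2]),np.sin(p[2]);return np.round([c*r[0]+s*r[1],-s*r[0]+c*r[1]],4)
for z in (.08,.09,.096):print(z,"pillar",inv("w1.pkl",(290,272),z),inv("w2.pkl",(206,222),z),inv("w2.pkl",(180,222),z))
print("crank",inv("w1.pkl",(475.2,226.3),.08), inv("w1.pkl",(460.2,225.7),.08),inv("w1.pkl",(489,226.6),.08))
from cell import readout;print(readout.sense()["eef_pos"])
E
```

```text
c+- [ 0.5428 -0.0532  0.0777]
c-+ [ 0.4279 -0.0728  0.0777]
c-- [ 0.4739 -0.1201  0.0777]
0.08 pillar [-0.095 -0.013] [-0.0884  0.0011] [-0.1106  0.0006]
0.09 pillar [-0.0942 -0.0073] [-0.0843  0.0048] [-0.1054  0.0044]
0.096 pillar [-0.0936 -0.0039] [-0.0818  0.0071] [-0.1023  0.0066]
crank [0.1079 0.0453] [0.0883 0.0458] [0.1268 0.0451]
[ 0.48149705 -0.05599853  0.16848017]
```

Call:
drive_tool(steps=[[0, 0, 0, 0], [0, 0, 0, 0]])

```text
time_s: 2.4
eef_pos: [0.4813, -0.0561, 0.171]
tool_rot: [180.0, 0.0, 134.4]
force: [-0.7, -0.3, 0.0]
finger_gap: 0.469
grip_force: 0.0
```

Call:
drive_tool(steps=[[0.4, -0.7, -1, 0], [0.4, -0.7, -2.5, 0], [0.4, -0.7, -4, 0], [0.4, -0.7, -5.3, 0], [0.4, -0.7, -5.8, 0]])

```text
time_s: 2.9
eef_pos: [0.4851, -0.0634, 0.1112]
tool_rot: [-180.0, -0.1, 134.3]
force: [-0.1, 0.3, 0.5]
finger_gap: 0.472
grip_force: 0.0
```

Call:
drive_tool(steps=[[0, 0, 0, 0], [0, 0, 0, 0], [0, 0, 0, 0], [0, 0, 0, 0], [0, 0, 0, 0]], hand=0.8, force=20)

```text
time_s: 3.4
eef_pos: [0.486, -0.0633, 0.1127]
tool_rot: [180.0, 0.0, 134.4]
force: [-0.6, -0.6, 4.2]
finger_gap: 0.121
grip_force: 19.8
```

Call:
drive_tool(steps=[[0.07, 0.07, 0, 0], [0.14, 0.14, 0, 0], [0.21, 0.21, 0, 0], [0.29, 0.28, 0, 0], [0.36, 0.35, 0, 0]])

```text
time_s: 3.9
eef_pos: [0.4894, -0.06, 0.1127]
tool_rot: [-180.0, 0.1, 134.3]
force: [-2.3, -2.4, 7.1]
finger_gap: 0.122
grip_force: 20.1
```

Call:
drive_tool(steps=[[0.04, 0.03, 0, 0], [0.07, 0.07, 0, 0], [0.11, 0.1, 0, 0], [0.14, 0.14, 0, 0], [0.14, 0.14, 0, 0]])

```text
time_s: 4.4
eef_pos: [0.4905, -0.0588, 0.1127]
tool_rot: [-179.9, 0.1, 134.3]
force: [-4.9, -4.7, 8.1]
finger_gap: 0.116
grip_force: 20.3
```

Call:
drive_tool(steps=[[0.05, 0.05, 0, 0], [0.1, 0.1, 0, 0], [0.15, 0.15, 0, 0], [0.15, 0.15, 0, 0]])

```text
time_s: 4.8
eef_pos: [0.4906, -0.0584, 0.1127]
tool_rot: [-179.7, 0.1, 134.3]
force: [-15.5, -16.3, 14.7]
finger_gap: 0.119
grip_force: 21.6
```

Call:
drive_tool(steps=[[-0.14, -0.14, 0, 0], [-0.14, -0.14, 0, 0]])

```text
time_s: 5.0
eef_pos: [0.4905, -0.0587, 0.1127]
tool_rot: [-179.9, 0.0, 134.3]
force: [-6.5, -5.3, 8.5]
finger_gap: 0.119
grip_force: 20.6
```

Call:
drive_tool(steps=[[0, 0, 0, 0], [0, 0, 0, 0], [0, 0, 0, 0], [0, 0, 2, 0], [0, 0, 5, 0]], hand=4)

```text
time_s: 5.5
eef_pos: [0.49, -0.0578, 0.1617]
tool_rot: [-179.9, -0.2, 134.4]
force: [-0.6, -0.8, 0.0]
finger_gap: 0.469
grip_force: 0.0
```

Call:
drive_tool(steps=[[0, 0, 1.5, 0], [-1.7, -1.6, 1.5, -0.1], [-3.4, -3.2, 1.5, -0.2], [-5.1, -4.8, 1.5, -0.323], [-5.1, -4.8, 1.5, -0.323]], hand=3)

```text
time_s: 6.0
eef_pos: [0.4384, -0.1071, 0.1773]
tool_rot: [-180.0, -0.0, 115.5]
force: [0.1, -0.3, 0.3]
finger_gap: 0.351
grip_force: 0.0
```

```bash
python3 - <<'E' 2>/dev/null | tail -3
from snap import *
import numpy as np, f2
s=readout.sense();print(np.round(s["eef_pos"],4),s["tool_rot"],s["force"])
c=snap("w3");crop(c,"w3",200,120,320,220,2)
f2.D["w"]=c
print([(k,np.round(f2.pj("w",f2.w(f2.p,P)))) for k,P in dict(bar=(0,0,f2.p[3]+36),barshort=(-2,0,f2.p[3]+36),knobtop=(-70,0,f2.p[3]+50),pp=(48,33,f2.p[3]+5)).items()])
E
```

```text
c-- [ 0.4739 -0.1201  0.0777]
[ 0.4384 -0.1071  0.1773] [-1.79973043e+02 -7.97956433e-03  1.15540364e+02] [ 0.14666443 -0.26754596  0.31040316]
[('bar', array([422., 194.])), ('barshort', array([419., 195.])), ('knobtop', array([321., 235.])), ('pp', array([456., 123.]))]
```

View pics/w3.png

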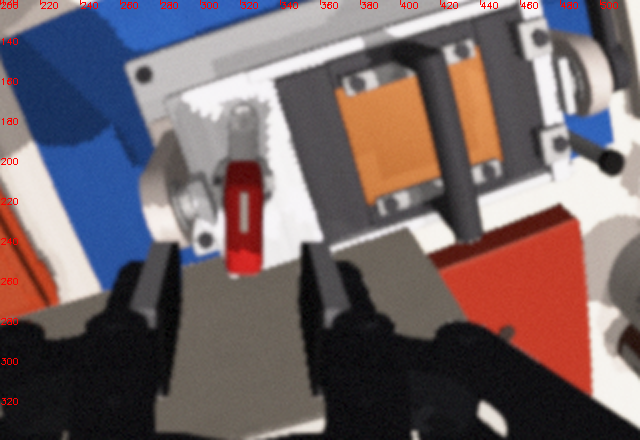

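Call:
drive_tool(steps=[[0.05, 0, -1.5, 0], [0.05, 0, -3, 0], [0.05, 0, -4.5, 0], [0.05, 0, -5.8, 0], [0.05, 0, -5.8, 0]], hand=2.4)

```text
time_s: 6.55
eef_pos: [0.4401, -0.1054, 0.118]
tool_rot: [-179.9, -0.1, 116.0]
force: [-0.2, 0.1, 0.4]
finger_gap: 0.281
grip_force: 0.0
```

Call:
drive_tool(steps=[[0, 0, 0, 0], [0, 0, 0, 0], [0, 0, 0, 0], [0, 0, 0, 0]], hand=0.8, force=60)

```text
time_s: 6.95
eef_pos: [0.4398, -0.1061, 0.1196]
tool_rot: [-179.9, -0.0, 115.9]
force: [-4.6, -3.2, -3.2]
finger_gap: 0.13
grip_force: 58.3
```

Call:
drive_tool(steps=[[0, 0, -0.2, 0], [0, 0, -0.4, 0], [0, 0, -0.6, 0], [0, 0, -0.8, 0], [0, 0, -0.8, 0]])

```text
time_s: 7.45
eef_pos: [0.4399, -0.1062, 0.1124]
tool_rot: [-179.9, 0.0, 115.9]
force: [-10.7, -0.0, 18.4]
finger_gap: 0.127
grip_force: 64.1
```

Call:
drive_tool(steps=[[0, 0, -0.1, 0], [0, 0, -0.15, 0], [0, 0, -0.15, 0]])

```text
time_s: 7.75
eef_pos: [0.44, -0.1062, 0.1115]
tool_rot: [-180.0, 0.1, 115.9]
force: [-13.3, 1.2, 27.9]
finger_gap: 0.132
grip_force: 68.6
```

Call:
drive_tool(steps=[[0.01, -0.01, 0, -0.1], [0.02, -0.02, 0, -0.2], [0.03, -0.03, 0, -0.3], [0.04, -0.04, 0, -0.4], [0.05, -0.05, 0, -0.5]])

```text
time_s: 8.25
eef_pos: [0.4404, -0.1065, 0.1114]
tool_rot: [-180.0, 0.0, 87.0]
force: [-12.0, 3.6, 24.9]
finger_gap: 0.133
grip_force: 68.8
```

Call:
drive_tool(steps=[[0.01, -0.01, 0, -0.1], [0.02, -0.01, 0, -0.2], [0.03, -0.02, 0, -0.3], [0.04, -0.03, 0, -0.4], [0.05, -0.03, 0, -0.5]])

```text
time_s: 8.75
eef_pos: [0.4407, -0.1066, 0.1112]
tool_rot: [-180.0, 0.0, 58.4]
force: [-12.1, 3.0, 21.3]
finger_gap: 0.131
grip_force: 62.2
```

```bash
python3 -c "
from cell import readout;s=readout.sense();print(s['moment'],s['tool_rot'],s['eef_pos'],s['force'])"
```

```text
[ 5.45774649e-01  2.47789360e+00 -5.52803130e-04] [-1.79977528e+02  3.08658777e-02  5.83818143e+01] [ 0.44074717 -0.10661093  0.11115532] [-12.07815507   3.04170133  21.30642874]
```

Call:
drive_tool(steps=[[0.01, 0, 0, -0.08], [0.01, -0.01, 0, -0.16], [0.02, -0.01, 0, -0.2], [0.02, -0.01, 0, -0.24]])

```text
time_s: 9.15
eef_pos: [0.4409, -0.1068, 0.1111]
tool_rot: [-180.0, 0.1, 44.8]
force: [-12.2, 3.2, 21.7]
finger_gap: 0.129
grip_force: 62.2
```

```bash
python3 -c "
from cell import readout;s=readout.sense();print(s['moment'],s['tool_rot'],s['eef_pos'],s['force'])"
```

```text
[0.47148604 2.60618601 0.01691434] [-1.79985654e+02  5.04910633e-02  4.47640495e+01] [ 0.44087261 -0.1067521   0.11112741] [-12.16146357   3.21766391  21.70343748]
```

Call:
drive_tool(steps=[[0, 0, 0, -0.03], [0, 0, 0, -0.05], [0, 0, 0, -0.05]])

```text
time_s: 9.45
eef_pos: [0.4409, -0.1068, 0.1112]
tool_rot: [-180.0, 0.1, 42.0]
force: [-13.2, 3.2, 21.2]
finger_gap: 0.132
grip_force: 62.3
```

```bash
python3 -c "
from cell import readout;s=readout.sense();print(s['moment'],s['tool_rot'],s['eef_pos'],s['force'])"
```

```text
[0.46956478 2.59183096 0.30752903] [-1.79995198e+02  5.63412459e-02  4.19707407e+01] [ 0.44088713 -0.10679243  0.11115147] [-13.2091068    3.19449125  21.24389213]
```

Call:
drive_tool(steps=[[0, 0, 0.25, 0], [0, 0, 0.5, 0], [0, 0, 0.75, 0], [0, 0, 0.95, 0], [0, 0, 0.95, 0]])

```text
time_s: 9.95
eef_pos: [0.4408, -0.1068, 0.1195]
tool_rot: [-179.9, 0.1, 42.0]
force: [-7.5, 0.5, 0.6]
finger_gap: 0.131
grip_force: 61.8
```

Call:
drive_tool(steps=[[0, 0, 0, 0], [0, 0, 0, 0], [0, 0, 1.5, 0], [0, 0, 3.5, 0], [0, 0, 5.5, 0]], hand=3, force=20)

```text
time_s: 10.45
eef_pos: [0.442, -0.1071, 0.1754]
tool_rot: [180.0, -0.0, 42.0]
force: [0.3, -0.5, -0.9]
finger_gap: 0.355
grip_force: 0.0
```

Call:
drive_tool(steps=[[1, 0.9, 0.5, 0.14], [2, 1.9, 0.5, 0.28], [3, 2.8, 0.5, 0.42], [4, 3.8, 0.5, 0.56], [4.95, 4.8, 0.5, 0.7]], hand=4)

```text
time_s: 10.95
eef_pos: [0.4921, -0.0587, 0.1798]
tool_rot: [179.9, -0.0, 82.4]
force: [-0.5, -0.3, -0.2]
finger_gap: 0.471
grip_force: 0.0
```

Call:
drive_tool(steps=[[0, 0, 0, 0.14], [0, 0, 0, 0.28], [0, 0, 0, 0.42], [0, 0, 0, 0.56], [0, 0, 0, 0.7]])

```text
time_s: 11.45
eef_pos: [0.4916, -0.0591, 0.1798]
tool_rot: [179.9, 0.0, 122.5]
force: [-0.6, -0.4, -0.4]
finger_gap: 0.468
grip_force: 0.0
```

Call:
drive_tool(steps=[[0, 0, 0, 0.1], [0, 0, 0, 0.21], [0, 0, 0, 0.21]])

```text
time_s: 11.75
eef_pos: [0.4915, -0.0591, 0.1797]
tool_rot: [180.0, 0.1, 134.3]
force: [-0.7, -0.1, -0.4]
finger_gap: 0.471
grip_force: 0.0
```

```bash
python3 - <<'E' 2>/dev/null | tail -3
from snap import *
import numpy as np, f2
s=readout.sense();print(np.round(s["eef_pos"],4),s["tool_rot"],s["force"])
c=snap("w4");crop(c,"w4",170,120,320,220,2)
f2.D["w"]=c
print([(k,np.round(f2.pj("w",f2.w(f2.p,P)))) for k,P in dict(bar=(0,0,f2.p[3]+36),barshort=(-2,0,f2.p[3]+36),knobtop=(-70,0,f2.p[3]+50),crank=(105,45,80)).items()])
E
```

```text
c-- [ 0.4739 -0.1201  0.0777]
[ 0.4915 -0.0591  0.1797] [1.79960542e+02 5.32565324e-02 1.34300140e+02] [-0.66177789 -0.12951625 -0.43753363]
[('bar', array([318., 222.])), ('barshort', array([315., 222.])), ('knobtop', array([209., 228.])), ('crank', array([456., 152.]))]
```

View pics/w4.png

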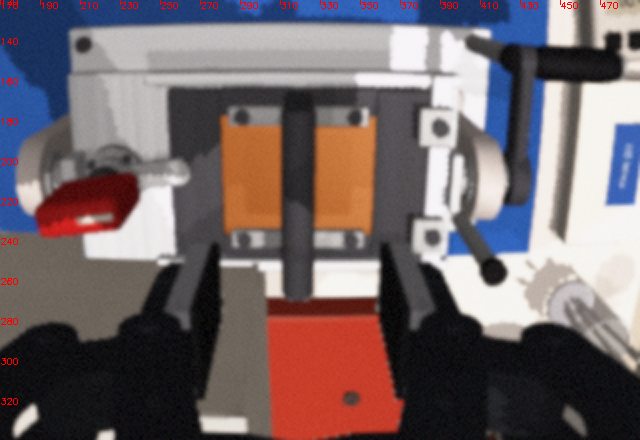

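Call:
drive_tool(steps=[[-0.08, 0, -1.5, 0], [-0.08, 0, -3, 0], [-0.08, 0, -4.5, 0], [-0.08, 0, -6, 0], [-0.08, 0, -6.7, 0]])

```text
time_s: 12.3
eef_pos: [0.49, -0.059, 0.1114]
tool_rot: [-180.0, -0.0, 134.0]
force: [-0.5, 0.7, 0.1]
finger_gap: 0.469
grip_force: 0.0
```

Call:
drive_tool(steps=[[0, 0, 0, 0], [0, 0, 0, 0], [0, 0, 0, 0], [0, 0, 0, 0]], hand=0.8, force=40)

```text
time_s: 12.7
eef_pos: [0.4906, -0.0592, 0.1129]
tool_rot: [180.0, 0.1, 134.2]
force: [-0.1, 0.1, 3.7]
finger_gap: 0.109
grip_force: 39.1
```

Call:
drive_tool(steps=[[0, 0, 0.05, 0], [0, 0, 0.1, 0], [0, 0, 0.15, 0], [0, 0, 0.15, 0]])

```text
time_s: 13.1
eef_pos: [0.4902, -0.0591, 0.1138]
tool_rot: [180.0, 0.0, 134.2]
force: [-0.2, -0.4, -1.7]
finger_gap: 0.118
grip_force: 38.9
```

Call:
drive_tool(steps=[[0, 0, 0.04, 0], [0, 0, 0.08, 0], [0, 0, 0.12, 0], [0, 0, 0.12, 0]])

```text
time_s: 13.5
eef_pos: [0.4901, -0.059, 0.1146]
tool_rot: [-180.0, -0.0, 134.2]
force: [2.3, 0.5, -11.5]
finger_gap: 0.107
grip_force: 38.9
```

Call:
drive_tool(steps=[[0, 0, 0.03, 0], [0, 0, 0.06, 0], [0, 0, 0.06, 0], [0, 0, 0.06, 0], [0, 0, 0.06, 0]])

```text
time_s: 14.0
eef_pos: [0.4901, -0.059, 0.1149]
tool_rot: [-180.0, -0.1, 134.2]
force: [6.4, -1.0, -24.3]
finger_gap: 0.115
grip_force: 38.8
```

Call:
drive_tool(steps=[[0, 0, 0, 0], [0, 0, 0, 0], [0, 0, 0, 0]])

```text
time_s: 14.3
eef_pos: [0.49, -0.059, 0.1149]
tool_rot: [-180.0, -0.1, 134.2]
force: [6.7, -0.2, -23.6]
finger_gap: 0.115
grip_force: 38.8
```

Call:
drive_tool(steps=[[0, 0, -0.1, 0], [0, 0, -0.2, 0], [0.03, 0.03, -0.3, 0], [0.06, 0.06, -0.33, 0], [0.06, 0.06, -0.33, 0]])

```text
time_s: 14.8
eef_pos: [0.4906, -0.0589, 0.1129]
tool_rot: [-179.9, 0.1, 134.2]
force: [-4.2, -4.5, 5.5]
finger_gap: 0.112
grip_force: 41.6
```

```bash
python3 - <<'E' 2>/dev/null | tail -9
import f2,pickle,numpy as np
from scipy.optimize import least_squares
p=f2.p
def inv(n,uv,z):
    r=least_squares(lambda q:f2.pj(n,np.array([q[0],q[1],z]))-uv,[.55,0]).x
    d=r-p[:2];c,s=np.cos(p[2]),np.sin(p[2]);return np.round(r,3),np.round([c*d[0]+s*d[1],-s*d[0]+c*d[1]],3)
print("cap",inv("side",(257,148),.14))
P=inv("side",(257,148),.14)[0];print("cap in top",f2.pj("top",np.r_[P,.14]))
for z in (.06,.09):print("pot w1? side",z,inv("side",(257,185),z),inv("top",(297,143),z))
f2.D["w"]=pickle.load(open("w4.pkl","rb"))
for z in (.06,.09):print("pot w4",z,inv("w",(455,270),z))
E
```

```text
c+- [ 0.5428 -0.0532  0.0777]
c-+ [ 0.4279 -0.0728  0.0777]
c-- [ 0.4739 -0.1201  0.0777]
cap (array([ 0.707, -0.077]), array([ 0.143, -0.165]))
cap in top [320.7268862  117.75729009]
pot w1? side 0.06 (array([ 0.684, -0.035]), array([ 0.156, -0.118])) (array([ 0.667, -0.021]), array([ 0.154, -0.097]))
pot w1? side 0.09 (array([ 0.67 , -0.021]), array([ 0.156, -0.098])) (array([ 0.659, -0.022]), array([ 0.147, -0.092]))
pot w4 0.06 (array([ 0.63 , -0.017]), array([ 0.13 , -0.068]))
pot w4 0.09 (array([ 0.607, -0.016]), array([ 0.113, -0.051]))
```

Call:
drive_tool(steps=[[0, 0, 0, 0], [0, 0, 0, 0], [0, 0, 0, 0], [0, 0, 2, 0], [0, 0, 5, 0]], hand=4, force=20)

```text
time_s: 15.3
eef_pos: [0.49, -0.0582, 0.1618]
tool_rot: [-179.9, -0.1, 134.2]
force: [0.7, -0.1, -0.4]
finger_gap: 0.467
grip_force: 0.0
```

Call:
drive_tool(steps=[[0, 0, 2, 0.1], [0.9, 2.1, 2.5, 0.24], [1.8, 4.2, 2.5, 0.38], [2.7, 6.3, 2.5, 0.52], [3.5, 8.5, 2.5, 0.66]], hand=3.4)

```text
time_s: 15.8
eef_pos: [0.5263, 0.0273, 0.1874]
tool_rot: [180.0, 0.0, 172.3]
force: [-0.1, 0.1, -0.9]
finger_gap: 0.397
grip_force: 0.0
```

Call:
drive_tool(steps=[[0.9, 2.1, 0, 0.14], [0.9, 2.1, 0, 0.28], [0.9, 2.1, 0, 0.42], [0.9, 2.1, 0, 0.56], [0.9, 2.1, 0, 0.7]])

```text
time_s: 16.3
eef_pos: [0.5349, 0.0477, 0.1872]
tool_rot: [180.0, 0.0, -147.5]
force: [0.9, -0.2, 0.9]
finger_gap: 0.398
grip_force: 0.0
```

Call:
drive_tool(steps=[[0, 0, 0, 0.11], [0, 0, 0, 0.21], [0, 0, 0, 0.21], [0, 0, 0, 0.21]])

```text
time_s: 16.7
eef_pos: [0.5348, 0.0476, 0.1873]
tool_rot: [180.0, 0.0, -136.0]
force: [0.4, 0.4, 0.2]
finger_gap: 0.396
grip_force: 0.0
```

```bash
python3 - <<'E' 2>/dev/null | tail -2
from snap import *
import numpy as np, f2
s=readout.sense();print(np.round(s["eef_pos"],4),s["tool_rot"],s["joint_positions"])
c=snap("w5");crop(c,"w5",170,120,320,220,2)
f2.D["w"]=c
print([(k,np.round(f2.pj("w",f2.w(f2.p,P)))) for k,P in dict(bar=(0,0,f2.p[3]+36),knobtop=(-70,0,f2.p[3]+50),crank=(105,45,80),cin=(87,45,80),cout=(123,45,80)).items()])
E
```

```text
4.18786798e-03 -4.75877630e+01]
[('bar', array([248.,  61.])), ('knobtop', array([246., -44.])), ('crank', array([319., 205.])), ('cin', array([319., 182.])), ('cout', array([319., 227.]))]
```

View pics/w5.png

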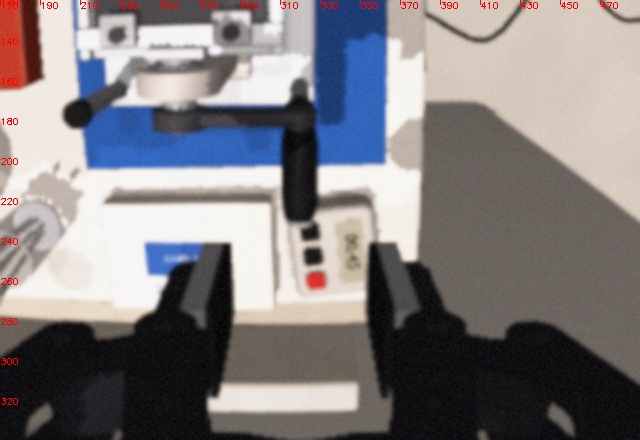

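Call:
drive_tool(steps=[[0, 0, -2.5, 0], [0, 0, -5, 0], [0, 0, -7.5, 0], [0, 0, -9.8, 0], [0, 0, -10.4, 0]])

```text
time_s: 17.25
eef_pos: [0.5337, 0.0476, 0.0814]
tool_rot: [179.9, -0.1, -136.0]
force: [-0.2, 0.5, 0.1]
finger_gap: 0.397
grip_force: 0.0
```

Call:
drive_tool(steps=[[0, 0, 0, 0], [0, 0, 0, 0], [0, 0, 0, 0], [0, 0, 0, 0]], hand=1, force=30)

```text
time_s: 17.65
eef_pos: [0.5351, 0.0475, 0.084]
tool_rot: [-180.0, 0.0, -135.9]
force: [-1.7, -0.1, 1.0]
finger_gap: 0.158
grip_force: 29.6
```

```bash
python3 - <<'E'
import numpy as np
# path: stand y=45cos t, z=45 sin t ; stand y axis in world
ya=np.array([-np.sin(.7708),np.cos(.7708)])
for t in np.arange(0,181,7.5):
    a=np.radians(t);d=4.5*(np.cos(a)-1);print(t,np.round(d*ya,2),round(4.5*np.sin(a),2),end=" | ")
E
```

```text
0.0 [-0.  0.] 0.0 | 7.5 [ 0.03 -0.03] 0.59 | 15.0 [ 0.11 -0.11] 1.16 | 22.5 [ 0.24 -0.25] 1.72 | 30.0 [ 0.42 -0.43] 2.25 | 37.5 [ 0.65 -0.67] 2.74 | 45.0 [ 0.92 -0.95] 3.18 | 52.5 [ 1.23 -1.26] 3.57 | 60.0 [ 1.57 -1.61] 3.9 | 67.5 [ 1.94 -1.99] 4.16 | 75.0 [ 2.32 -2.39] 4.35 | 82.5 [ 2.73 -2.81] 4.46 | 90.0 [ 3.14 -3.23] 4.5 | 97.5 [ 3.54 -3.65] 4.46 | 105.0 [ 3.95 -4.06] 4.35 | 112.5 [ 4.33 -4.46] 4.16 | 120.0 [ 4.7  -4.84] 3.9 | 127.5 [ 5.04 -5.19] 3.57 | 135.0 [ 5.35 -5.51] 3.18 | 142.5 [ 5.62 -5.79] 2.74 | 150.0 [ 5.85 -6.02] 2.25 | 157.5 [ 6.03 -6.21] 1.72 | 165.0 [ 6.16 -6.35] 1.16 | 172.5 [ 6.24 -6.43] 0.59 | 180.0 [ 6.27 -6.46] 0.0 |
```

Gripped at 13.4 mm, which matches the 14 mm handle. Cranking through the first 37.5°.

Call:
drive_tool(steps=[[0.03, -0.03, 0.59, 0], [0.11, -0.11, 1.16, 0], [0.24, -0.25, 1.72, 0], [0.42, -0.43, 2.25, 0], [0.65, -0.67, 2.74, 0]])

```text
time_s: 18.15
eef_pos: [0.5414, 0.0408, 0.1112]
tool_rot: [180.0, 0.0, -135.9]
force: [0.4, 0.8, -4.7]
finger_gap: 0.155
grip_force: 29.4
```

Call:
drive_tool(steps=[[0.27, -0.28, 0.44, 0], [0.58, -0.59, 0.83, 0], [0.92, -0.94, 1.16, 0], [1.29, -1.32, 1.42, 0], [1.67, -1.72, 1.61, 0]])

```text
time_s: 18.65
eef_pos: [0.5582, 0.0234, 0.1272]
tool_rot: [180.0, 0.0, -135.9]
force: [-2.7, 2.6, 0.1]
finger_gap: 0.157
grip_force: 30.0
```

Call:
drive_tool(steps=[[0.41, -0.42, 0.11, 0], [0.82, -0.84, 0.15, 0], [1.22, -1.26, 0.11, 0], [1.63, -1.67, 0, 0], [2.01, -2.07, -0.19, 0]])

```text
time_s: 19.15
eef_pos: [0.5787, 0.0023, 0.125]
tool_rot: [-180.0, 0.0, -135.9]
force: [-3.6, 0.6, 3.8]
finger_gap: 0.158
grip_force: 30.3
```

Call:
drive_tool(steps=[[0.37, -0.38, -0.26, 0], [0.71, -0.73, -0.59, 0], [1.02, -1.05, -0.98, 0], [1.29, -1.33, -1.42, 0], [1.52, -1.56, -1.91, 0]])

```text
time_s: 19.65
eef_pos: [0.5937, -0.0132, 0.1054]
tool_rot: [-180.0, -0.0, -135.9]
force: [-3.5, -2.1, 3.4]
finger_gap: 0.157
grip_force: 30.3
```

Call:
drive_tool(steps=[[0.18, -0.19, -0.53, 0], [0.31, -0.33, -1.09, 0], [0.39, -0.41, -1.66, 0], [0.42, -0.44, -2.25, 0], [0.42, -0.44, -2.25, 0]])

```text
time_s: 20.15
eef_pos: [0.5976, -0.0172, 0.0835]
tool_rot: [-180.0, 0.0, -135.9]
force: [-4.4, -3.8, 9.6]
finger_gap: 0.152
grip_force: 30.8
```

Call:
drive_tool(steps=[[0, 0, -0.1, 0], [0, 0, -0.2, 0], [0, 0, -0.2, 0]])

```text
time_s: 20.45
eef_pos: [0.5977, -0.0173, 0.0829]
tool_rot: [-179.9, 0.0, -135.9]
force: [-10.8, -4.4, 30.3]
finger_gap: 0.156
grip_force: 32.7
```

Force jumped to 30 N with almost no travel, so the cradle is at its stop. I'll relax, release and rise, then check.

Call:
drive_tool(steps=[[0, 0, 0.2, 0], [0, 0, 0.2, 0]])

```text
time_s: 20.65
eef_pos: [0.5976, -0.0172, 0.0835]
tool_rot: [-180.0, 0.0, -135.9]
force: [-4.3, -4.2, 10.5]
finger_gap: 0.155
grip_force: 30.9
```

Call:
drive_tool(steps=[[0, 0, 0, 0], [0, 0, 0, 0], [0, 0, 0, 0], [0, 0, 2, 0], [0, 0, 5, 0]], hand=2.8)

```text
time_s: 21.15
eef_pos: [0.5966, -0.0168, 0.1323]
tool_rot: [179.8, -0.1, -135.9]
force: [0.5, -0.1, 1.3]
finger_gap: 0.328
grip_force: 0.0
```

Call:
drive_tool(steps=[[0, 0, 2.5, 0], [0, 0, 5, 0], [0, 0, 6, 0], [0, 0, 6, 0], [0, 0, 6, 0]])

```text
time_s: 21.65
eef_pos: [0.5972, -0.017, 0.1921]
tool_rot: [179.9, -0.0, -135.9]
force: [0.7, -0.0, -0.5]
finger_gap: 0.326
grip_force: 0.0
```

```bash
python3 - <<'E'
from snap import *
import numpy as np
s=readout.sense();print(s["eef_pos"],s["force"],s["grip_force"])
c=snap("s9","side");a=c["img"][175:270,250:395];w=snap("w9")
i=np.vstack([cv2.resize(a,(580,380),interpolation=cv2.INTER_CUBIC),cv2.resize(w["img"][0:240,100:500],(580,220))[:, :]])
cv2.imwrite("pics/fin.png",i[:600])
E
```

```text
[ 0.59721785 -0.01698391  0.19212347] [ 0.73494402 -0.04384976 -0.4624999 ] 0.0
```

View pics/fin.png

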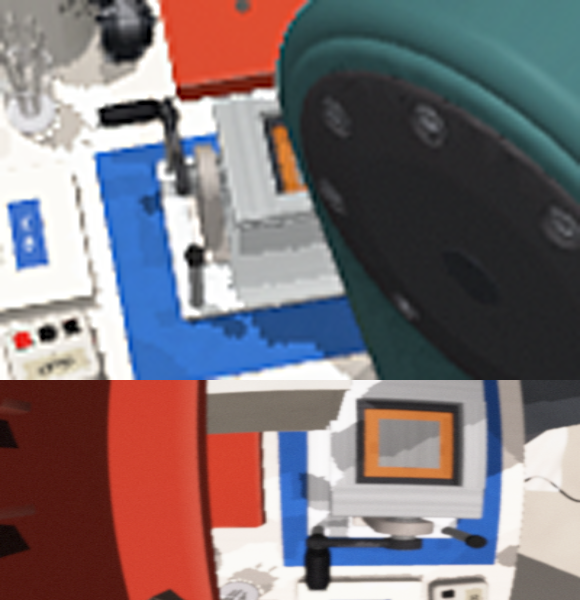

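The cradle is fully over: the crank handle is on the back side at (140,112), the mask shows through the cradle window from below, and the pot is still upright. The hand is clear, so I'm handing the job in.

```bash
python3 -c "
from cell import workorder;print(workorder.hand_in())"
```

```text
the job is handed in; nothing more can be done
None
```

The carrier was slid home, latched, tug-tested at about 22 N and turned over to the cradle's stop. The hand is clear and the job is handed in; the hand-in gave no verdict, and I couldn't see the latch itself after the turn.

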